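# Back the clay extruder off by one notch

### The job

Take the pressure off the clay extruder: with a fingertip, push the pawl's yellow knob over so that the pawl tips up off the ratchet wheel and stays up, then push the red-knobbed star handle backward (its top towards the barrel) by one notch only, and push the yellow knob back so that the pawl drops fully into the notch there. Push gently, without gripping anything, and leave the pots and the jar where they stand.

Things in the scene. Friction and masses are not known exactly. Their poses are not given: they have to be found in the camera images.
- extruder: Blue bench clay extruder, bolted down (sizes in mm). Origin: on the bench under the cross shaft. +y runs along the steel barrel (diameter 90, y 90 to 374, axis 111 up), +x along the cross shaft from the star handle to the ratchet wheel, z up. Gear housing: x -44 to 44, y -55 to 75, top 195 high; base plate x -75 to 75. A rack sticks out at the back to y -335 and moves with the shaft.
- shaft (a point): Point on the axis of the cross shaft, 140 above the bench, amid the gear housing. The shaft carries in one piece the steel ratchet wheel (crest radius 66, tooth depth 11, at x 52 to 66 in the extruder's frame) and the star handle of four arms (at x -70).
- wheel (a joint): Angle (rad) of shaft, ratchet wheel and star handle. Backward is falling: the top moves to the extruder's +y, to the barrel. 10 teeth: one notch = 0.628. It starts at 0.08 to 0.21; the pawl stops it going back at 0. One notch back the pawl drops fully in from about -0.61 to -0.30 (middle -0.46); outside that its nose lands on a tooth. It stays where it is left; about 3 N at a red ball turns it.
- pawl (a joint): Angle (rad) of the pawl: 0 = fully down in a notch; it grows as the nose lifts and the yellow knob tips to the extruder's +y. The nose is clear of the teeth from 0.3; on top of a tooth it reads about 0.2. A tumbler pawl, balanced at about 0.74: short of that it falls back on the wheel, past that it falls over to its back stop at 1.24 and stays. About 1 N at the knob moves it.
- pawl_ball (a point): Centre of the pawl's yellow thumb knob, a ball of diameter 22 on a stem, 80 from the pivot, 277 above the bench when down or tipped up. Pawl down: 46 to the extruder's -y side of the pivot. Pawl tipped up (1.24): 46 to the +y side. Midway it is 292 high. Its sides along y are free. Push at the knob itself, with the fingertip no lower than 263, so that the rising arm clears it.
- pawl_nose (a point): Bottom of the nose, at the free end of the brass pawl arm (arm 12 thick, 48 long, pointing to the extruder's -y when down). As the knob tips over to +y the arm swings up on the -y side of the stem: tipped up, its end stands 15 to the -y side of the pivot and up to 48 above it (260 above the bench). A lower finger between stem and arm would be caught there.
- pawl_pivot (a point): Pivot of the pawl, in the plane of the ratchet wheel, at x 59, y 46, z 212 in the extruder's frame; its axis is parallel to the shaft.
- handle_ball0 (a point): Centre of the red ball (diameter 26) at the end of the star handle's first arm (rod, diameter 12), 112 from the shaft axis, at x = -70 in the extruder's frame. It is the uppermost arm at the start: it leans 0.25 to 0.38 rad from upright to the extruder's -y (lean = 0.169 + wheel angle), ball about 246 above the bench.
- handle_ball1 (a point): The same on the second arm, a quarter turn on; at the start it points to the extruder's -y.
- handle_ball2 (a point): The same on the third arm, which points down at the start.
- handle_ball3 (a point): The same on the fourth arm, which points to the extruder's +y at the start.
- tumbler: Loose white glazed tumbler, diameter 84, 105 high, standing on the bench; origin at the centre of its underside. Leave it alone.
- bud_vase: Loose small white bud vase, diameter 72, 70 high, standing on the bench; origin at the centre of its underside. Leave it alone.
- glaze_jar: Loose black jar of glaze with a screw cap, diameter 72, 115 high, standing on the bench; origin at the centre of its underside. Leave it alone.

How it is judged:
By the outcome, as a careful person would: the job done as asked, in the order asked, and still so for the second after the job is handed in, with the robot touching nothing.
It also fails if it takes over 58 s, if anything falls off the work surface, if the arm or the gripper's body presses on something with over 40 N, if the wrist force passes 120 N, or if a joint passes its speed limit or range.

### The arm

A 6-joint arm with a two-finger parallel gripper is mounted at the origin on the work surface. World frame = base frame: x ahead of the robot, y to its left, z up, the work surface at z = 0. Lengths are in mm, angles in rad, forces in N, time in s.
With the tool pointing down it reaches from about 350 to 875 mm from the base axis. Payload 4.2 kg.
Tool frame: the origin (TCP) lies at the very end of the fingers, on their centre line; the grasp point (between the pads) lies 19 mm behind it; z points along the fingers, y is the line along which they close (so a half turn about z gives the same grasp; the last joint's range is limited). The gripper opens to 85 mm and grips with 20 to 120 N. Pads are 22 mm wide; open, the fingers measure 114 mm over their backs; the gripper's body (76 mm by 85 mm) begins 54 mm behind the grasp point. The pads swing forward as they close: fully open they stand 13 mm farther back than shut.
Start: joints at [1.371, 0.385, 0.008, 0, -1.194, -0.259], TCP at [276.762, 560.359, 231.312] pointing down, gripper open.
Joint ranges: [-3.14, 3.14], [-1.21, 2.06], [-1.07, 1.41], [-3.16, 2.05], [-2.99, -0.16], [-3.1, 3.1]. Speed limits (rad/s): [2.79, 2.79, 3.14, 3.14, 3.14, 3.14].

### API

Orientations are given as a unit quaternion [x, y, z, w].
In Python, from bench import arm gives the robot as it stands.
- The arm moves only by the tool servo_tool, never from a script. Its argument "rows" is a list that holds one entry, the list of rows, each a list of 7 numbers: the finger opening in mm, from 0 to 85.4, then the shift along the tool's x, y, z in mm, then the turn, a rotation vector about the tool's x, y, z in rad. A call has 1 to 10 rows; each row is the pose to reach, as a shift and turn from the pose commanded when the call began, along the tool's axes at that moment; what a row does not reach only later rows make up. A row lasts 1/8 s, in which the tool goes at most 62.5 mm and 10.7 degrees, less where a joint would pass 70% of its speed; a pose out of reach is approached as far as the arm can. A call with a gripper value outside its range is refused whole. The fingers move at their own pace and stop on an object; the grip force is fixed at half the most. Time passes only in rows, so rows that repeat a pose let the fingers close. It gives the time, the measured TCP pose, the force, the opening and the grip force at its end, in the units of the state.
- arm.read_state(): the state, without advancing time (a new reading comes with each control period).
- arm.get_image(name): name is "scene" or "top" or "wrist"; returns the picture (420x560x3 uint8, red, green, blue); there is no depth.
- arm.camera_params(name): a dict with "intrinsics" (3x3 intrinsics, pixels), "D" ([k1, k2, p1, p2, k3] as OpenCV has them; the pictures are not rectified), "R" (3x3) and "t" (3): a world point X has camera coordinates R X + t. Camera axes: x right, y down, z forward; pixel columns grow to the right and rows downward; lengths in mm; the calibration is good to about 2 mm. A picture is of the moment at which its call begins: read the wrist's pose just before it. camera_params takes no time and is no camera call; for the wrist camera it gives the pose at the moment of the call.
- arm.job_done(): hands the job in; it is judged then, once.
The state is a dict: "clock": time; "joints": joint angles; "joint_vel": joint speeds; "joint_efforts": joint torques, N m; "position": TCP position; "ee_rot": TCP orientation; "contact_force": force on the tool from outside, world axes, zero at the start; "wrist_torque": the same for the moment, N m; "gripper_width": finger opening in mm; "grasp_force": force on a finger pad.
Only numpy, scipy, OpenCV 4.12 (cv2) and the standard library are available. Lean on these libraries where they do the work, as an engineer would, in place of code of your own. Each camera call takes 0.05 s, during which the arm holds its last target. There are 200 camera calls.

## Working session

There is one attempt and no reset: what is moved stays moved. The work goes in short steps, Python scripts to look and compute and a tool call to move; the robot and the scene stay as the last step left them, time stands still between calls to the robot, and variables do not carry over. Pictures are saved under pics/ and viewed, at most 10 in all, crops included, and the job is handed in when it is done.

Besides the shell and the picture viewer there is one more tool, called after "Call:" by a JSON object that holds its "name" and its "arguments", one argument or row to a line. servo_tool: Moves the arm, as the interface text tells. Its arguments: {"type":"object","properties":{"rows":{"type":"array"}},"required":["rows"]}

```bash
mkdir -p pics; python3 - <<'E'
from bench import arm
import cv2
for n in("scene","top"):
    im=arm.get_image(n); cv2.imwrite(f"pics/{n}0.png",im[:,:,::-1])
    p=arm.camera_params(n); print(n,p)
s=arm.read_state();print(s)
E
```

```text
scene {'intrinsics': array([[444.02885571,   0.        , 273.82587841],
       [  0.        , 444.02885571, 209.64759333],
       [  0.        ,   0.        ,   1.        ]]), 'D': array([-0.03822786,  0.        ,  0.        ,  0.        ,  0.        ]), 'R': array([[-0.30809307,  0.95129692, -0.01062184],
       [ 0.62817735,  0.19503522, -0.75322936],
       [-0.71447314, -0.23873714, -0.65767218]]), 't': array([ 192.5881544 , -216.11230716, 1591.92326682])}
top {'intrinsics': array([[533.35342002,   0.        , 287.91445738],
       [  0.        , 533.35342002, 207.69034615],
       [  0.        ,   0.        ,   1.        ]]), 'D': array([-0.08342251,  0.        ,  0.        ,  0.        ,  0.        ]), 'R': array([[ 0.02628261, -0.99957438,  0.01266008],
       [-0.98132375, -0.02821276, -0.19028331],
       [ 0.1905595 , -0.0074225 , -0.98164759]]), 't': array([ -48.6986372 ,  583.25288464, 1123.97739777])}
{'clock': 0.1, 'joints': array([ 1.37062365e+00,  3.85489472e-01,  6.74853958e-03, -4.19621733e-04,
       -1.19397656e+00, -2.58596571e-01]), 'joint_vel': array([-0.00070431, -0.00408515,  0.00258443,  0.00157215,  0.00049095,
        0.00027379]), 'joint_efforts': array([-5.18587422e-04, -3.93316948e+01,  1.88929528e+01,  4.19800490e+00,
       -2.63183465e-03,  3.34705042e-06]), 'position': array([276.53817707, 559.91406322, 230.32185741]), 'ee_rot': array([ 9.73788435e-01, -2.27453561e-01, -1.66876456e-04,  9.65869938e-04]), 'contact_force': array([-0.23413499, -0.05716421,  0.16379522]), 'wrist_torque': array([-0.04908439,  0.00378901, -0.0093235 ]), 'grasp_force': 0.0, 'gripper_width': 85.46578939858085}
```

View pics/scene0.png

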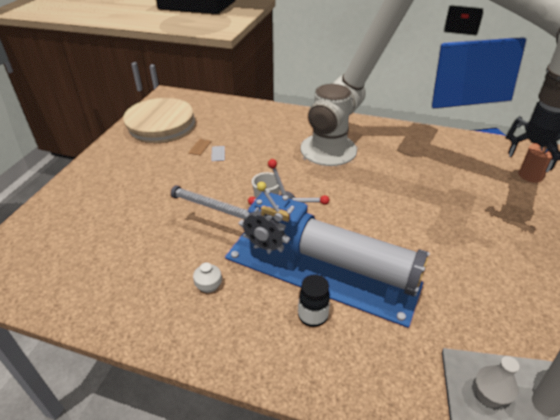

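View pics/top0.png

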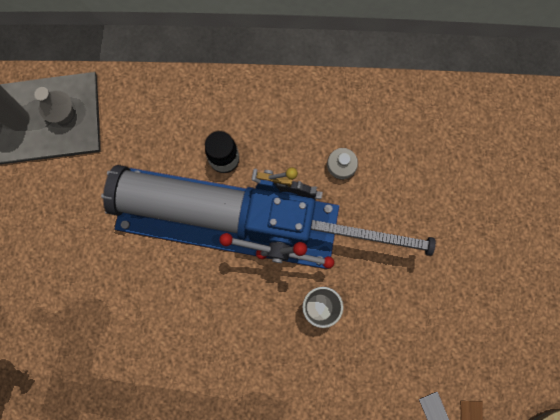

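The scene view shows the yellow knob at about (262,186) and red balls at (272,163), (324,200) and (252,200). In the top view the knob is at (292,173) and the red balls are at (300,248), (329,263) and (226,239). I'll fit the extruder pose from these.

```bash
cat >h.py <<'E'
import numpy as np,cv2
from bench import arm
from scipy.optimize import least_squares
def blobs(im,kind):
    h=cv2.cvtColor(im,cv2.COLOR_RGB2HSV); H,S,V=[h[:,:,i].astype(int) for i in range(3)]
    m=((H<6)|(H>174))&(S>180)&(V>90) if kind=="r" else (H>22)&(H<32)&(S>150)&(V>110)
    n,l,st,c=cv2.connectedComponentsWithStats(m.astype(np.uint8))
    return [(c[i].round(1),st[i,4]) for i in range(1,n) if st[i,4]>8]
def near(bl,p,r=12):
    c=[b for b in bl if np.hypot(*(b[0]-p))<r]
    return max(c,key=lambda b:b[1])[0] if c else None
def proj(p,X): 
    return cv2.projectPoints(np.array(X,float).reshape(-1,1,3),cv2.Rodrigues(p["R"])[0],p["t"],p["intrinsics"],p["D"])[0].reshape(-1,2)
def rot(a): return np.array([[np.cos(a),-np.sin(a),0],[np.sin(a),np.cos(a),0],[0,0,1]])
def W(q,P): return (rot(q[2])@np.array(P,float).T).T+[q[0],q[1],0]
def ball(i,w):
    a=.169+w+i*np.pi/2
    return [-70,-112*np.sin(a),140+112*np.cos(a)]
def knob(p):
    a=p-np.arctan2(46,65); r=np.hypot(46,65); return [59,46+r*np.sin(a),212+r*np.cos(a)]
E
python3 - <<'E'
from h import *
P={n:arm.camera_params(n) for n in("scene","top")}
B={}
for n in P:
    im=arm.get_image(n); B[n]={k:blobs(im,k) for k in"ry"}; print(n,B[n])
obs=[]
for n,i,k,p in[("scene",0,"r",(272,163)),("scene",3,"r",(324,200)),("scene",9,"y",(262,186)),("top",0,"r",(300,248)),("top",1,"r",(329,263)),("top",3,"r",(226,239)),("top",9,"y",(292,173))]:
    c=near(B[n][k],p)
    if c is not None: obs.append((n,i,c))
def f(q): return np.concatenate([proj(P[n],W(q,[knob(0) if i==9 else ball(i,q[3])]))[0]-c for n,i,c in obs])
r=least_squares(f,[400,0,0,.15],x_scale=[100,100,.1,.1]); print(r.x,r.fun.reshape(-1,2).round(1))
np.save("q.npy",r.x); q=r.x
print("knob",W(q,[knob(0),knob(.74),knob(1.24)]).round(), "b0 now,-.46",W(q,[ball(0,q[3]),ball(0,-.46)]).round(),"b1",W(q,[ball(1,q[3])]).round())
E
```

```text
scene {'r': [(array([272. , 164.9]), np.int32(21)), (array([324.3, 201.2]), np.int32(19))], 'y': []}
top {'r': [(array([225.6, 238.8]), np.int32(108)), (array([299.8, 248.2]), np.int32(122)), (array([259.7, 256. ]), np.int32(13)), (array([328.7, 262. ]), np.int32(80))], 'y': [(array([291.4, 172.3]), np.int32(71))]}
[ 5.48313538e+02 -2.62927120e+01 -1.54262987e-01  1.76887912e-01] [[-0.7 -1. ]
 [-1.1 -0.3]
 [-1.  -0.2]
 [-0.4 -0.3]
 [ 0.  -0.1]
 [-0.1  0.3]]
knob [[607. -35. 277.]
 [615.  20. 291.]
 [621.  56. 277.]] b0 now,-.46 [[473. -53. 245.]
 [484.  16. 247.]] b1 [[ 463. -120.  102.]]
```

```bash
cat >>h.py <<'E'
from scipy.spatial.transform import Rotation as R
def shift(P):
    "tool-frame shift from present pose to extruder-frame points P, and turn to align tool x with extruder x, pointing down"
    q=np.load("q.npy"); s=arm.read_state(); T=R.from_quat(s["ee_rot"]); c=q[2]
    D=R.from_matrix(np.array([[np.cos(c),np.sin(c),0],[np.sin(c),-np.cos(c),0],[0,0,-1]]))
    here=rot(q[2]).T@(s["position"]-[q[0],q[1],0])
    print("t",s["clock"],"here(ext)",here.round(1),"F",s["contact_force"].round(1),"w",round(s["gripper_width"],1))
    for p in P: print(p,"->",T.inv().apply(W(q,[p])[0]-s["position"]).round(1))
    print("turn",(T.inv()*D).as_rotvec().round(3))
E
python3 -c "
from h import *
shift([[59,-50,350],[59,-50,268]])"
```

```text
t 0.2 here(ext) [-358.5  537.7  230.6] F [-0.1  0.4  0.8] w 85.7
[59, -50, 350] -> [ 574.6  435.5 -118.7]
[59, -50, 268] -> [574.6 435.4 -36.7]
turn [ 0.001  0.    -0.305]
```

Call:
{"name": "servo_tool", "arguments": {
  "rows": [
    [[0,0,0,-60,0,0,0],[0,20,15,-119,0,0,-0.05],[0,70,53,-119,0,0,-0.1],[0,120,91,-119,0,0,-0.15],[0,170,129,-119,0,0,-0.2],[0,220,167,-119,0,0,-0.25],[0,270,205,-119,0,0,-0.305],[0,320,243,-119,0,0,-0.305],[0,370,281,-119,0,0,-0.305],[0,420,319,-119,0,0,-0.305]]
  ]
}}

```text
clock: 1.45
position: [511.1, 89.2, 350.4]
ee_rot: [0.997, -0.077, 0.0, -0.0]
contact_force: [0.6, 0.1, 0.9]
gripper_width: -0.3
grasp_force: 0.0
```

```bash
python3 -c "
from h import *
shift([[59,-50,350],[59,-50,268]])"
```

```text
t 1.45 here(ext) [-54.5 108.4 350.4] F [0.6 0.1 0.9] w -0.3
[59, -50, 350] -> [113.4 158.4   0.4]
[59, -50, 268] -> [113.3 158.5  82.4]
turn [-0.    -0.     0.001]
```

Call:
{"name": "servo_tool", "arguments": {
  "rows": [
    [[0,30,45,0,0,0,0],[0,60,90,0,0,0,0],[0,90,130,0,0,0,0],[0,113,158,0,0,0,0],[0,113,158,40,0,0,0],[0,113,158,80,0,0,0],[0,113,158,80,0,0,0],[0,113,158,80,0,0,0]]
  ]
}}

```text
clock: 2.45
position: [599.1, -82.5, 272.2]
ee_rot: [0.997, -0.077, 0.001, 0.0]
contact_force: [-0.5, 1.1, 0.4]
gripper_width: -0.4
grasp_force: 0.0
```

```bash
python3 - <<'E'
from h import *
shift([[59,-50,268]])
im=arm.get_image("scene")[110:270,180:390]; im2=arm.get_image("top")[130:290,190:400]
cv2.imwrite("pics/a.png",cv2.resize(np.vstack([im,im2]),None,fx=1.85,fy=1.85,interpolation=2)[:,:,::-1])
E
```

```text
t 2.45 here(ext) [ 58.8 -47.7 272.2] F [-0.5  1.1  0.4] w -0.4
[59, -50, 268] -> [0.2 2.3 4.2]
turn [ 0.    -0.003  0.001]
```

View pics/a.png

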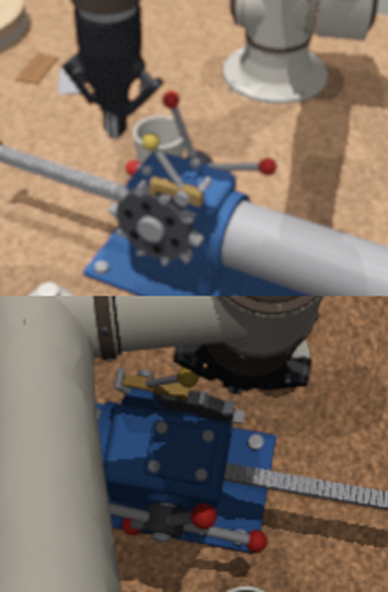

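The finger stands beside the knob on the -y side: in the crop the tip is at about (115,125) and the knob at (150,142). I'll push the knob to +y.

Call:
{"name": "servo_tool", "arguments": {
  "rows": [
    [[0,0,-9,4,0,0,0],[0,0,-18,4,0,0,0],[0,0,-26,4,0,0,0],[0,0,-34,4,0,0,0],[0,0,-42,4,0,0,0],[0,0,-50,4,0,0,0],[0,0,-58,4,0,0,0],[0,0,-66,4,0,0,0],[0,0,-73,4,0,0,0],[0,0,-79,4,0,0,0]]
  ]
}}

```text
clock: 3.8
position: [610.3, -3.7, 266.2]
ee_rot: [0.997, -0.077, -0.0, -0.0]
contact_force: [0.1, 0.5, -0.4]
gripper_width: 0.1
grasp_force: 0.0
```

```bash
python3 - <<'E'
from h import *
shift([])
q=np.load("q.npy");p=arm.camera_params("scene");print(proj(p,W(q,[knob(a) for a in(0,.74,1,1.24)])).round(1))
im=arm.get_image("scene");print(arm.camera_params("wrist")["t"].round(),proj(arm.camera_params("wrist"),W(q,[knob(1.24)])))
cv2.imwrite("pics/b.png",cv2.resize(im[110:270,180:390],None,fx=3,fy=3,interpolation=2)[:,:,::-1])
E
```

```text
t 3.8 here(ext) [ 57.8  31.8 266.2] F [ 0.1  0.5 -0.4] w 0.1
turn [-0.     0.     0.001]
[[259.9 186.8]
 [282.6 188.8]
 [290.9 193.2]
 [297.9 198.7]]
[ 90. 532. 584.] [[157.87222946 269.59241731]]
```

View pics/b.png

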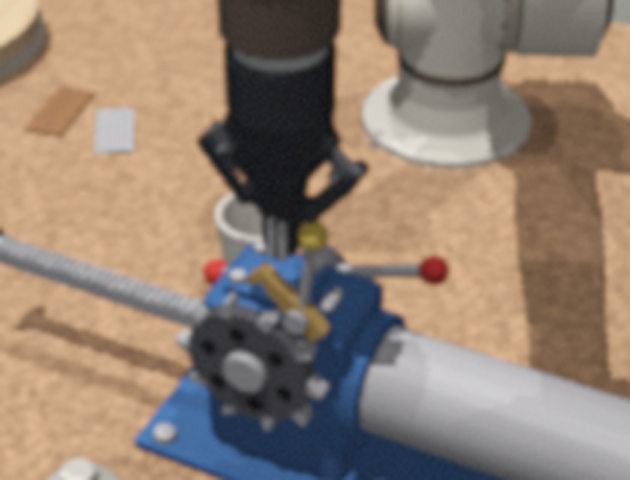

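The knob is at about (284,189) in the full image, or about 0.77 rad, right at balance and still against the finger. I'll push it a bit further.

Call:
{"name": "servo_tool", "arguments": {
  "rows": [
    [[0,0,-5,0,0,0,0],[0,0,-10,0,0,0,0],[0,0,-15,0,0,0,0],[0,0,-20,0,0,0,0],[0,0,-20,0,0,0,0],[0,0,-20,0,0,0,0]]
  ]
}}

```text
clock: 4.6
position: [613.3, 15.4, 266.3]
ee_rot: [0.997, -0.077, -0.0, 0.0]
contact_force: [-0.4, -0.5, 0.3]
gripper_width: -0.3
grasp_force: 0.0
```

```bash
python3 - <<'E'
from h import *
shift([[-70,-85,330],[-70,-85,237]])
im=arm.get_image("scene")
cv2.imwrite("pics/c.png",cv2.resize(im[110:270,180:390],None,fx=3,fy=3,interpolation=2)[:,:,::-1])
E
```

```text
t 4.6 here(ext) [ 57.8  51.2 266.3] F [-0.4 -0.5  0.3] w -0.3
[-70, -85, 330] -> [-127.9  136.1  -63.7]
[-70, -85, 237] -> [-127.9  136.1   29.3]
turn [0. 0. 0.]
```

View pics/c.png

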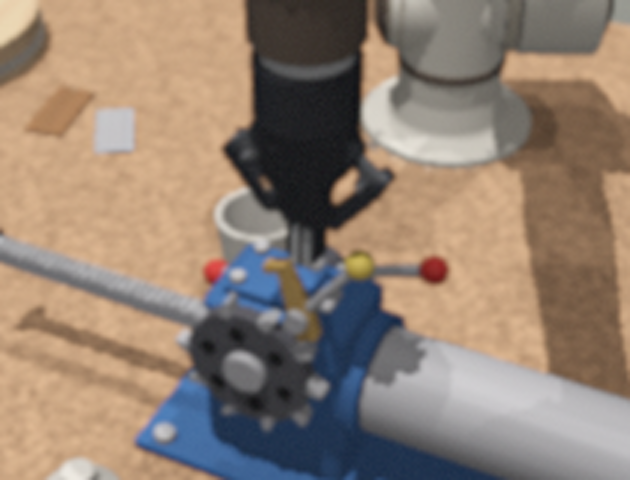

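The knob is now at about (299,198), which matches 1.24 rad: the pawl is tipped up. Next I'll lift and go to the -y side of ball 0.

Call:
{"name": "servo_tool", "arguments": {
  "rows": [
    [[0,0,0,-32,0,0,0],[0,0,0,-64,0,0,0],[0,-40,42,-64,0,0,0],[0,-80,84,-64,0,0,0],[0,-128,130,-64,0,0,0],[0,-128,136,-64,0,0,0],[0,-128,136,-20,0,0,0],[0,-128,136,28,0,0,0],[0,-128,136,28,0,0,0],[0,-128,136,28,0,0,0]]
  ]
}}

```text
clock: 5.9
position: [467.7, -99.4, 240.1]
ee_rot: [0.997, -0.076, 0.002, 0.0]
contact_force: [-0.3, 0.3, 0.6]
gripper_width: 0.1
grasp_force: 0.0
```

```bash
python3 - <<'E'
from h import *
q=np.load("q.npy");print(ball(0,q[3]),ball(0,-.46))
shift([[-70,ball(0,-.46)[1]-13-7,237],[-70,ball(0,-.46)[1]-13-14,237]])
E
```

```text
[-70, np.float64(-37.97159928488071), np.float64(245.36677677403085)] [-70, np.float64(32.13395649458852), np.float64(247.29123375189556)]
t 5.9 here(ext) [-68.4 -84.6 240.1] F [-0.3  0.3  0.6] w 0.1
[-70, np.float64(12.133956494588517), 237] -> [ -1.5 -96.8   3.1]
[-70, np.float64(5.133956494588517), 237] -> [ -1.5 -89.8   3.1]
turn [ 0.    -0.003  0.001]
```

Call:
{"name": "servo_tool", "arguments": {
  "rows": [
    [[0,-1,-12,1,0,0,0],[0,-1,-22,1,0,0,0],[0,-1,-30,1,0,0,0],[0,-1,-38,1,0,0,0],[0,-1,-46,1,0,0,0],[0,-1,-54,1,0,0,0],[0,-1,-62,1,0,0,0],[0,-1,-70,1,0,0,0],[0,-1,-77,1,0,0,0],[0,-1,-82,1,0,0,0]]
  ]
}}

```text
clock: 7.15
position: [477.5, -17.6, 236.9]
ee_rot: [0.997, -0.077, -0.0, -0.0]
contact_force: [1.0, -3.8, 1.0]
gripper_width: -0.2
grasp_force: 1.8
```

```bash
cat >>h.py <<'E'
def wheel():
    q=np.load("q.npy"); obs=[]
    for n in("scene","top"):
        p=arm.camera_params(n); B=blobs(arm.get_image(n),"r"); obs+=[(p,b[0]) for b in B]; print(n,[(b[0].tolist(),int(b[1])) for b in B])
    ws=np.arange(-1,.4,.01)
    def cost(w):
        return sum(min(12,np.linalg.norm(proj(p,W(q,[ball(i,w) for i in range(4)]))-c,axis=1).min()) for p,c in obs)
    C=[cost(w) for w in ws]; k=np.argsort(C)[:5]; print("wheel",[(round(ws[i],2),round(C[i],1)) for i in k])
E
python3 - <<'E'
from h import *
shift([]);wheel()
cv2.imwrite("pics/d.png",cv2.resize(np.hstack([arm.get_image("scene")[110:270,180:390],arm.get_image("top")[130:290,190:400]]),None,fx=1.9,fy=1.9,interpolation=2)[:,:,::-1])
E
```

```text
t 7.15 here(ext) [-71.3  -2.2 236.9] F [ 1.  -3.8  1. ] w -0.2
turn [-0.     0.001  0.001]
scene [([294.6, 168.5], 40), ([248.8, 182.9], 12), ([325.4, 219.7], 9)]
top [([333.4, 259.2], 99)]
wheel [(np.float64(-0.38), np.float64(4.6)), (np.float64(-0.39), np.float64(4.7)), (np.float64(-0.37), np.float64(4.8)), (np.float64(-0.36), np.float64(5.1)), (np.float64(-0.4), np.float64(5.2))]
```

View pics/d.png

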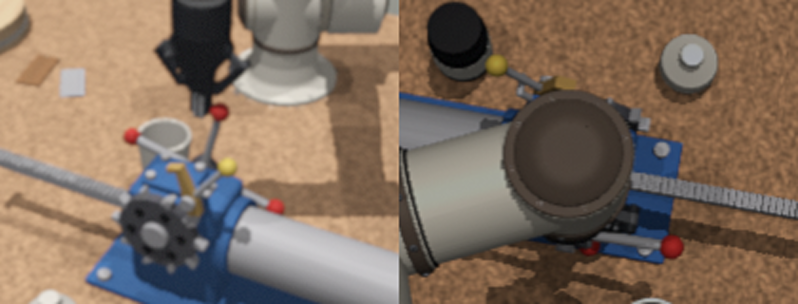

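Wheel reads -0.38 (ball 0 at about (294,168) in the scene image) and the pawl is still up. I'll push about 8 mm more, towards -0.46, then back off.

Call:
{"name": "servo_tool", "arguments": {
  "rows": [
    [[0,0,-4,0,0,0,0],[0,0,-8,0,0,0,0],[0,0,-8,0,0,0,0],[0,0,-8,0,0,0,0],[0,0,5,0,0,0,0],[0,0,20,0,0,0,0],[0,0,20,-40,0,0,0],[0,0,20,-90,0,0,0],[0,0,20,-95,0,0,0]]
  ]
}}

```text
clock: 8.48
position: [476.4, -38.6, 336.8]
ee_rot: [0.997, -0.077, 0.005, -0.001]
contact_force: [0.4, 0.2, 0.7]
gripper_width: 0.1
grasp_force: 0.0
```

```bash
python3 - <<'E'
from h import *
shift([[59,131,330],[59,131,268]]);wheel()
E
```

```text
t 8.475 here(ext) [-69.2 -23.2 336.8] F [0.4 0.2 0.7] w 0.1
[59, 131, 330] -> [ 128.1 -154.2    8.4]
[59, 131, 268] -> [ 127.5 -154.    70.4]
turn [-0.003 -0.009 -0.   ]
scene [([297.9, 170.6], 29), ([249.3, 180.4], 16)]
top [([333.1, 258.9], 98)]
wheel [(np.float64(-0.47), np.float64(2.6)), (np.float64(-0.46), np.float64(2.7)), (np.float64(-0.48), np.float64(2.7)), (np.float64(-0.45), np.float64(3.0)), (np.float64(-0.49), np.float64(3.3))]
```

Wheel is at -0.47. Now I'll go to the knob's +y side.

Call:
{"name": "servo_tool", "arguments": {
  "rows": [
    [[0,32,-38,0,0,0,0],[0,64,-77,0,0,0,0],[0,96,-115,0,0,0,0],[0,128,-154,0,0,0,0],[0,128,-154,0,0,0,0],[0,128,-154,35,0,0,0],[0,128,-154,70,0,0,0],[0,128,-154,70,0,0,0],[0,128,-154,70,0,0,0]]
  ]
}}

```text
clock: 9.7
position: [625.0, 94.1, 263.6]
ee_rot: [0.997, -0.077, 0.001, 0.0]
contact_force: [0.3, 0.8, 1.1]
gripper_width: -0.2
grasp_force: 0.0
```

```bash
python3 -c "
from h import *
shift([[59,131,268],[59,58,268]])"
```

```text
t 9.7 here(ext) [ 57.2 130.7 263.6] F [0.3 0.8 1.1] w -0.2
[59, 131, 268] -> [ 1.8 -0.3 -4.4]
[59, 58, 268] -> [ 1.7 72.7 -4.4]
turn [-0.    -0.002  0.   ]
```

Call:
{"name": "servo_tool", "arguments": {
  "rows": [
    [[0,2,9,-4,0,0,0],[0,2,18,-4,0,0,0],[0,2,27,-4,0,0,0],[0,2,36,-4,0,0,0],[0,2,45,-4,0,0,0],[0,2,54,-4,0,0,0],[0,2,63,-4,0,0,0],[0,2,72,-4,0,0,0],[0,2,80,-4,0,0,0],[0,2,88,-4,0,0,0]]
  ]
}}

```text
clock: 10.95
position: [613.0, 6.9, 266.3]
ee_rot: [0.997, -0.077, -0.0, 0.0]
contact_force: [-0.1, -0.6, 0.6]
gripper_width: -0.3
grasp_force: 0.0
```

Call:
{"name": "servo_tool", "arguments": {
  "rows": [
    [[0,0,3,0,0,0,0],[0,0,3,0,0,0,0],[0,0,3,0,0,0,0]]
  ]
}}

```text
clock: 11.32
position: [612.7, 4.6, 266.3]
ee_rot: [0.997, -0.077, -0.0, -0.0]
contact_force: [0.8, 0.9, -1.4]
gripper_width: -0.4
grasp_force: 0.0
```

```bash
python3 - <<'E'
from h import *
shift([]);wheel()
cv2.imwrite("pics/e.png",cv2.resize(arm.get_image("scene")[110:270,180:390],None,fx=3,fy=3,interpolation=2)[:,:,::-1])
E
```

```text
t 11.325 here(ext) [ 58.8  40.4 266.3] F [ 0.8  0.9 -1.4] w -0.4
turn [-0.     0.     0.001]
scene [([464.8, 15.6], 9), ([249.0, 180.9], 10), ([324.1, 219.4], 11)]
top [([261.6, 240.7], 111), ([332.9, 258.7], 106), ([293.4, 262.1], 11)]
wheel [(np.float64(-0.45), np.float64(20.2)), (np.float64(-0.44), np.float64(20.3)), (np.float64(-0.43), np.float64(20.8)), (np.float64(-0.46), np.float64(20.9)), (np.float64(-0.42), np.float64(21.4))]
```

View pics/e.png

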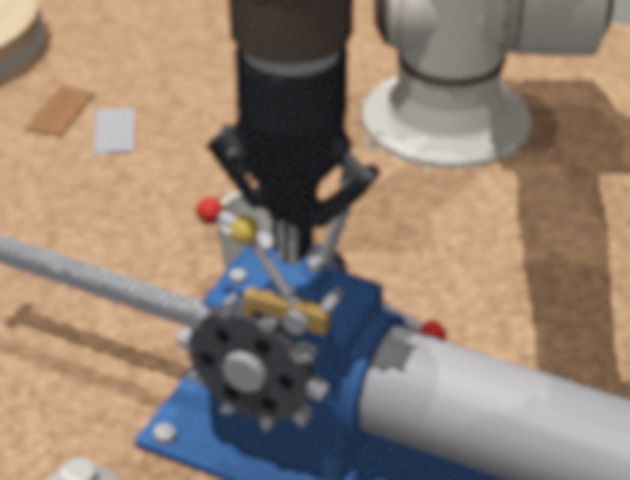

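The knob is at about (261,187) against a predicted (260,187) for fully down, so the pawl has dropped. I'll lift clear and verify.

Call:
{"name": "servo_tool", "arguments": {
  "rows": [
    [[0,0,-8,0,0,0,0],[0,0,-8,-50,0,0,0],[0,0,-8,-90,0,0,0],[0,0,-60,-100,0,0,0],[0,0,-120,-100,0,0,0],[0,0,-180,-100,0,0,0],[0,0,-240,-100,0,0,0],[0,0,-240,-100,0,0,0]]
  ]
}}

```text
clock: 12.48
position: [649.1, 246.6, 363.7]
ee_rot: [0.997, -0.074, -0.001, 0.0]
contact_force: [0.7, -0.4, -0.8]
gripper_width: 0.3
grasp_force: 0.0
```

```bash
python3 - <<'E'
from h import *
shift([]);wheel()
q=np.load("q.npy")
t=arm.get_image("top");print("y",blobs(t,"y"),proj(arm.camera_params("top"),W(q,[knob(a) for a in(0,.1,.2)])).round(1))
s=arm.get_image("scene");print(proj(arm.camera_params("scene"),W(q,[knob(a) for a in(0,.1,.2)])).round(1))
cv2.imwrite("pics/f.png",cv2.resize(np.hstack([s[110:270,180:390],t[130:290,190:400]]),None,fx=1.9,fy=1.9,interpolation=2)[:,:,::-1])
E
```

```text
t 12.475 here(ext) [ 57.6 285.2 363.7] F [ 0.7 -0.4 -0.8] w 0.3
turn [0.001 0.003 0.006]
scene [([298.1, 171.8], 14), ([249.2, 181.0], 9)]
top [([261.4, 241.1], 131), ([227.4, 242.8], 84), ([332.8, 258.8], 108), ([293.3, 262.4], 14)]
wheel [(np.float64(-0.45), np.float64(8.4)), (np.float64(-0.46), np.float64(8.5)), (np.float64(-0.47), np.float64(9.1)), (np.float64(-0.44), np.float64(9.2)), (np.float64(-0.48), np.float64(9.9))]
y [(array([291.4, 172.7]), np.int32(78))] [[291.3 172.6]
 [287.7 171.3]
 [283.8 170.1]]
[[259.9 186.8]
 [262.5 186.1]
 [265.3 185.7]]
```

View pics/f.png

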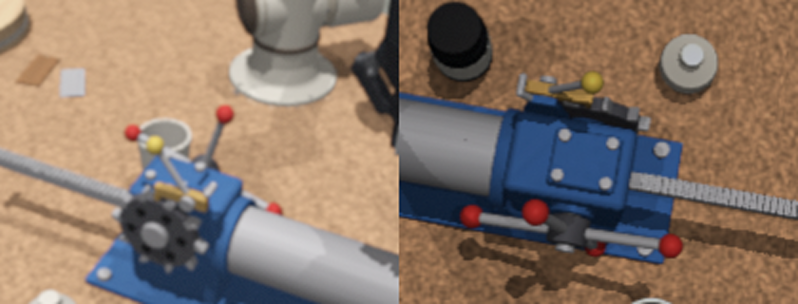

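The knob is at (291.4,172.7) in the top view, which means the pawl is fully down (0). The wheel is at -0.45, the pots and jar haven't moved, and the robot is clear.

```bash
python3 -c "
from bench import arm
print(arm.job_done())"
```

```text
the job is handed in; nothing more can be done
None
```

I tipped the pawl up, turned the star handle back one notch (wheel at about -0.45) and pushed the pawl back down; it sits fully in the notch, the pots and jar were not touched, and the job is handed in at about 12.6 s.

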